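# Swing out the pellet press's crank and close the press

## Task

Close the small pellet press on the lab counter: swing its folded crank handle out over the rim, clockwise seen from above, until it latches pointing straight outwards, which frees the handwheel; then use the crank to turn the wheel clockwise a quarter turn until it comes up against its stop. Leave the crank latched out and let go. The hand mill beside it, with the solid wheel and a knob fixed near its edge, is not to be turned.

Things in the scene. Friction and masses are not known exactly. Their poses are not given: they have to be found in the camera images.
- press: Pellet press, fixed: grey base 160 x 180 mm, two columns, crosshead, level three-spoked handwheel 152 mm across, rim top at 143 mm. Origin on the counter under the wheel's axis, z up. At the start the crank's upright pin is at x 60, y 0 mm and the flat crank arm (top at 173 mm) lies folded from there inwards over the hub. A fixed 10 mm lock post (x 81, y -21, top at 163 mm) stands outside the rim.
- press_crank (a joint): Crank arm, 52 mm from pin to knob. The knob is an upright black cylinder 22 mm across, 177 to 223 mm above the counter, and spins freely. Rad: 0 folded (knob at press x 8, y 0 mm), growing clockwise seen from above (via the press's +y side) to 3.14, the stop, straight out (knob 112 mm from the axis). A spring latches it at both ends (1 to 2 N at the knob), snapping over at 1.57.
- press_wheel (a joint): Handwheel angle, rad: 0 (within 0.02) at the start with the crank's pin on the press's +x side; grows clockwise seen from above; stop at 1.65. A half disc on the crank's root meets the lock post and blocks it (play 0.1) until the crank is past about 2.4. Then about 2 N at the knob turns it slowly, which presses the crank against its stop. It stays where left and lowers the ram.
- mill_wheel (a joint): Wheel of the bystanding hand mill, to be left alone: white round body on a 150 mm square foot, solid steel disc 136 mm across, top 128 mm above the counter, with a fixed upright black knob (top 182 mm) near its edge. Rad, about 0 at the start, turns easily. The mill stands 0.3 to 0.47 m from the press, on the other side of the robot's midline.

How it is judged:
By the outcome, as a careful person would: the job done as asked, in the order asked, and still so for the second after the job is handed in, with the robot touching nothing.
It also fails if it takes over 51 s, if anything falls off the work surface, if the arm or the gripper's body presses on something with over 40 N, if the wrist force passes 120 N, or if a joint passes its speed limit or range.

## Robot

A 7-joint arm with a two-finger parallel gripper is mounted at the origin on the work surface. World frame = base frame: x ahead of the robot, y to its left, z up, the work surface at z = 0. Lengths are in m, angles in rad, forces in N, time in s.
With the tool pointing down it reaches from about 0.425 to 0.875 m from the base axis. Payload 9.9 kg.
Tool frame: the origin (TCP) lies at the very end of the fingers, on their centre line; the grasp point (between the pads) lies behind it (grip_depth is the z of the grasp point in the tool frame, in m); z points along the fingers, y is the line along which they close (so a half turn about z gives the same grasp; the last joint's range is limited). The gripper opens to 85 mm and grips with 20 to 120 N. Pads are 22 mm wide; open, the fingers measure 114 mm over their backs; the gripper's body (76 mm by 85 mm) begins 54 mm behind the grasp point. The pads swing forward as they close: fully open they stand 13 mm farther back than shut.
Start: joints at [-1.396, 0.576, 0.025, 1.437, -0.015, 1.129, -0.057], TCP at [0.173, 0.653, 0.231] pointing down, gripper open.
Joint ranges: [-2.76, 2.76], [-0.34, 2.15], [-1.52, 1.57], [0.19, 2.46], [-1.09, 4.23], [0.17, 1.99], [-2.82, 2.82]. Speed limits (rad/s): [2.22, 2.22, 3.01, 3.01, 3.14, 3.14, 3.14].

## Interface

Orientations are given as a unit quaternion [x, y, z, w].
In Python, from rig import * gives the robot as it stands.
- The arm moves only by the tool apply_moves, never from a script. Its argument "targets" is a list that holds one entry, the list of rows, each a list of 7 numbers: the finger opening in cm, from 0 to 8.54, then the shift along the tool's x, y, z in cm, then the turn, a rotation vector about the tool's x, y, z in rad. A call has 1 to 10 rows; each row is the pose to reach, as a shift and turn from the pose commanded when the call began, along the tool's axes at that moment; what a row does not reach only later rows make up. A row lasts 1/10 s, in which the tool goes at most 50 mm and 8.59 degrees, less where a joint would pass 70% of its speed; a pose out of reach is approached as far as the arm can. A call with a gripper value outside its range is refused whole. The fingers move at their own pace and stop on an object; "force" is the grip in N (left out, the last holds). Time passes only in rows, so rows that repeat a pose let the fingers close. It gives the time, the measured TCP pose, the force, the opening and the grip force at its end, in the units of the state.
- state(): the state, without advancing time (a new reading comes with each control period).
- snapshot(name): name is "side" or "top" or "wrist"; returns (picture, depth): 400x640x3 uint8, blue, green, red; 400x640 float32, m along the optical axis (not along the pixel's ray), 0 where there is no reading.
- camera_model(name): a dict with "fov_y" (degrees; the focal length in pixels is half the picture's height over the tangent of half this angle, whatever the lens; pixels are square), "cx", "cy" (the principal point, pixels), "dist_coeffs" ([k1, k2, p1, p2, k3] as OpenCV has them; the pictures are not rectified), "origin" and "orientation" of the camera in the world. Camera axes: x right, y down, z forward; pixel columns grow to the right and rows downward; lengths in m; the calibration is good to about 2 mm. A picture is of the moment at which its call begins: read the wrist's pose just before it. camera_model takes no time and is no camera call; for the wrist camera it gives the pose at the moment of the call.
- close_job(): hands the job in; it is judged then, once.
The state is a dict: "time": time; "joint_positions": joint angles; "dq": joint speeds; "joint_torque": joint torques, N m; "eef_pos": TCP position; "tool_rot": TCP orientation; "contact_force": force on the tool from outside, world axes, zero at the start; "moment": the same for the moment, N m; "finger_gap": finger opening in m; "gripper_force": force on a finger pad.
Only numpy, scipy, OpenCV 4.12 (cv2) and the standard library are available. Lean on these libraries where they do the work, as an engineer would, in place of code of your own. Each camera call takes 0.05 s, during which the arm holds its last target. There are 200 camera calls.

## Working session

There is one attempt and no reset: what is moved stays moved. The work goes in short steps, Python scripts to look and compute and a tool call to move; the robot and the scene stay as the last step left them, time stands still between calls to the robot, and variables do not carry over. Pictures are saved under pics/ and viewed, at most 10 in all, crops included, and the job is handed in when it is done.

Besides the shell and the picture viewer there is one more tool, called after "Request:" in YAML: its name, and indented under it one key for each argument. apply_moves: Moves the arm, as the interface text tells. Its arguments: {"type":"object","properties":{"targets":{"type":"array","items":{"type":"array","items":{"type":"array","items":{"type":"number"}}}},"force":{"type":"number"}},"required":["targets"]}

```bash
mkdir -p pics; ls
python3 - <<'E'
from rig import *
import cv2,numpy as np,json
for n in("top","side"):
    p,d=snapshot(n); cv2.imwrite(f"pics/{n}0.png",p); np.save(f"pics/{n}0.npy",d); m=camera_model(n); print(n,m)
s=state();print(s["eef_pos"],s["tool_rot"],s["time"])
E
```

```text
pics
top {'fov_y': 57.95217403104824, 'cx': 318.38180673041813, 'cy': 200.92852636794416, 'dist_coeffs': array([-0.01730408,  0.        ,  0.        ,  0.        ,  0.        ]), 'origin': array([0.40051286, 0.0155671 , 0.84047639]), 'orientation': array([-0.70283906,  0.70518241, -0.07178055,  0.0598546 ])}
side {'fov_y': 44.81398095292359, 'cx': 318.4738590139174, 'cy': 201.95064930059604, 'dist_coeffs': array([-0.08315676,  0.        ,  0.        ,  0.        ,  0.        ]), 'origin': array([0.33265604, 0.49114223, 0.67635716]), 'orientation': array([-0.18473301,  0.91249379, -0.35811133,  0.07060501])}
[0.17263435 0.65213165 0.23049775] [ 1.29020121e-01  9.91641680e-01 -7.63562699e-04 -6.61473558e-05] 0.1
```

View pics/top0.png

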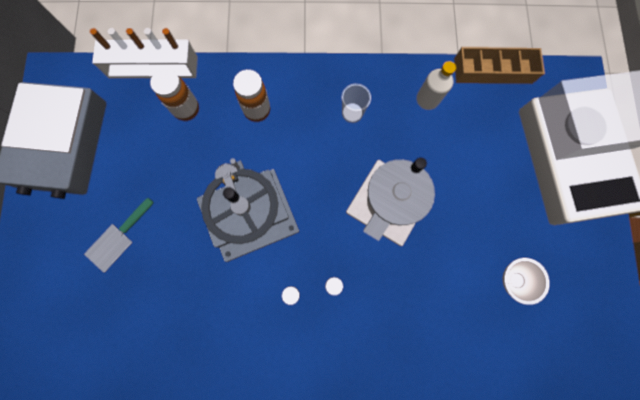

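View pics/side0.png

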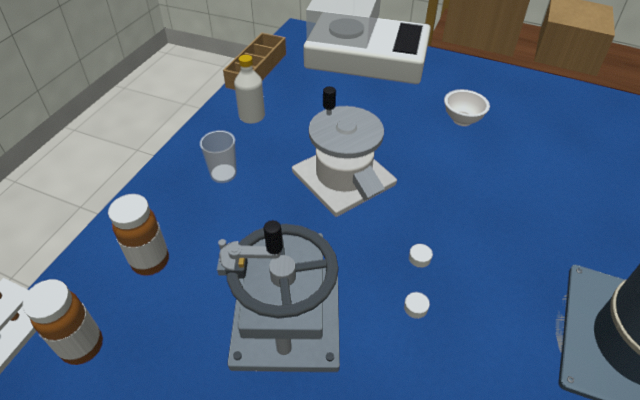

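Top view: press wheel at about (240,207), knob at (230,195), crank root and post near (230,170). The mill is at (400,193). Next I measure the wheel, knob and post using depth.

```bash
cat > h.py <<'E'
from rig import *
import cv2,numpy as np
from scipy.spatial.transform import Rotation as R
from scipy.optimize import least_squares
def rays(m,uv):
    f=200/np.tan(np.radians(m["fov_y"]/2)); K=np.array([[f,0,m["cx"]],[0,f,m["cy"]],[0,0,1]])
    n=cv2.undistortPoints(np.asarray(uv,float).reshape(-1,1,2),K,m["dist_coeffs"]).reshape(-1,2)
    return R.from_quat(m["orientation"]).apply(np.c_[n,np.ones(len(n))])
def cloud(m,d,u0,u1,v0,v1):
    v,u=np.mgrid[v0:v1,u0:u1]; uv=np.c_[u.ravel(),v.ravel()]
    z=d[uv[:,1],uv[:,0]]; k=z>0
    return m["origin"]+rays(m,uv)[k]*z[k,None],uv[k]
def plane(m,uv,z):
    r=rays(m,uv); return m["origin"]+r*((z-m["origin"][2])/r[:,2])[:,None]
def circ(P,r=None):
    f=lambda q:np.hypot(P[:,0]-q[0],P[:,1]-q[1])-(q[2] if r is None else r)
    return least_squares(f,[*P[:,:2].mean(0),r or .07],loss="soft_l1",f_scale=.002).x
E
python3 - <<'E'
from h import *
for n,box in(("top",(180,310,140,270)),("side",(200,350,210,370))):
    m=camera_model(n);d=np.load(f"pics/{n}0.npy");P,uv=cloud(m,d,*box)
    z=P[:,2]; print(n,np.histogram(z,np.arange(0,.25,.01))[0])
    k=(z>.137)&(z<.15); c=circ(P[k]); 
    r=np.hypot(*(P[k][:,:2]-c[:2]).T); k2=(r>.055)&(r<.085); c=circ(P[k][k2]); print("rim",c,k2.sum(),"(mean r expect ~.068)")
    K=P[z>.2]; print("knob",K.mean(0),K.min(0),K.max(0),circ(K[K[:,2]>.218],.011) if (K[:,2]>.218).sum()>3 else 0, "top pts",K[K[:,2]>.218].mean(0))
    A=(z>.168)&(z<.177); print("arm",P[A].mean(0),A.sum()); q=P[A][:,:2];u,s,v=np.linalg.svd(q-q.mean(0));print(v[0],np.degrees(np.arctan2(*v[0][::-1])))
    t=(q-q.mean(0))@v[0];print(q[t.argmin()],q[t.argmax()])
    o=(z>.15)&(z<.167)&(np.hypot(*(P[:,:2]-c[:2]).T)>.07); print("post?",P[o].mean(0),o.sum())
    # base square yaw
m=camera_model("top");d=np.load("pics/top0.npy")
P,uv=cloud(m,d,340,450,140,260);z=P[:,2];k=(z>.12)&(z<.135);print("mill",circ(P[k]),P[k].mean(0));K=P[z>.165];print(K.mean(0))
im=cv2.imread("pics/top0.png"); cv2.imwrite("pics/c.png",cv2.resize(im[140:270,180:310],(580,580),interpolation=cv2.INTER_CUBIC))
E
```

```text
top [6752  116 1181    3    0    0    0    0   10   23   35 2323   16  734
 1546   45  185  163   16   18   19   22  114    0]
rim [0.52493761 0.1581512  0.06718225] 1598 (mean r expect ~.068)
knob [0.53138288 0.16030297 0.21977973] [0.52277309 0.15125069 0.2004865 ] [0.54251815 0.171603   0.22666516] [0.53534606 0.16435498 0.011     ] top pts [0.53243603 0.16148085 0.22306019]
arm [0.5713611  0.17633907 0.17394129] 161
[-0.90457638 -0.42631159] -154.7662889752124
[0.59066511 0.18374747] [0.54939009 0.16102155]
post? [0.59778779 0.18279852 0.16295896] 136
side [4376  719 3536   48   51   50   37    1  124  294  367 4348   77 1639
 2505  101  428  437   82   82   80   95  197    0]
rim [0.52265392 0.16144507 0.0673873 ] 2654 (mean r expect ~.068)
knob [0.52920741 0.16532911 0.21678627] [0.52050021 0.15088374 0.20002195] [0.5416578  0.17261849 0.22488573] [0.53279302 0.15995983 0.011     ] top pts [0.53061984 0.16329432 0.22224561]
arm [0.56154819 0.17546934 0.17285454] 469
[-0.94623049 -0.32349321] -161.12568863448905
[0.58862047 0.18219725] [0.52461938 0.16231708]
post? [0.59591145 0.18410054 0.16246864] 252
mill [ 0.55369194 -0.16406103  0.04865953] [ 0.55224608 -0.16310484  0.12832312]
[ 0.59748262 -0.18972341  0.17949431]
```

View pics/c.png

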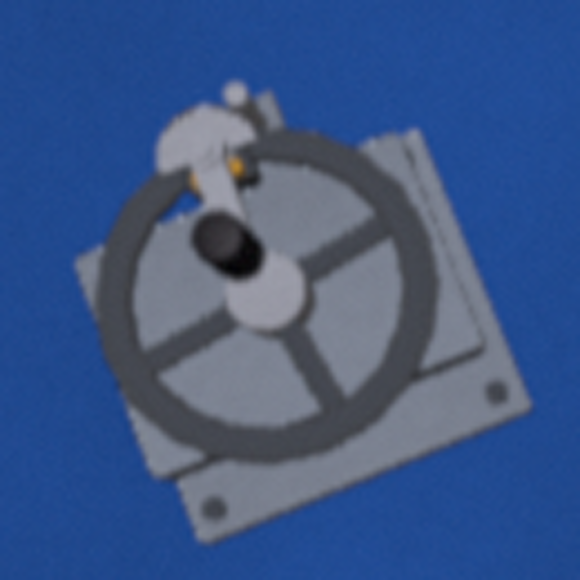

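Run:
```python
from h import *
m=camera_model("top");d=np.load("pics/top0.npy");P,uv=cloud(m,d,180,310,140,270);z=P[:,2]
C=np.array([.524,.160])
post=plane(m,[[180+235/4.46,140+95/4.46]],.163)[0];v=post[:2]-C
print("post",post,np.hypot(*v),"exp .0837; yaw",np.degrees(np.arctan2(v[1],v[0]))+14.5)
ms=camera_model("side")
k=(z>.015)&(z<.03);r=cv2.minAreaRect((P[k][:,:2]*1000).astype(np.float32));print("base",r)
for n,uvk in(("top",[[180+222/4.46,140+237/4.46]]),("side",[[273,226]])): print(n,"knobtop",plane(camera_model(n),uvk,.223))
for b in((235,270,65,122),(335,372,80,125),(150,200,70,120)):
    Q,_=cloud(m,d,*b); print("obj",np.percentile(Q[:,2],99),Q[Q[:,2]>.06].mean(0))
from h import state
s=state();Rt=R.from_quat(s["tool_rot"])
g=np.array([.531,.163,.270]);print("shift cm",Rt.inv().apply(g-s["eef_pos"])*100,s["finger_gap"]); import rig;print([k for k in dir(rig) if 'grip' in k.lower()], getattr(rig,'grip_depth',None))
```

```text
post [0.60698044 0.1699986  0.163     ] 0.08358064769276852 exp .0837; yaw 21.370640971976716
base ((525.97314453125, 159.44857788085938), (160.13003540039062, 180.51397705078125), 22.3810977935791)
top knobtop [[0.53105536 0.15911106 0.223     ]]
side knobtop [[0.52959109 0.1618286  0.223     ]]
obj 0.1374802341751389 [0.77756788 0.14888359 0.11723278]
obj 0.08609462778151071 [ 0.78380716 -0.08475807  0.07590822]
obj 0.1377239543737499 [0.78151845 0.32006811 0.11585021]
shift cm [-47.15981527 -38.12074082  -3.88874553] 0.0857609239310944
['grip_depth'] -0.0187
```

Request:
apply_moves:
  targets:
    - [[8.5,-4,-3.2,-4,0,0,0],[8.5,-8,-6.4,-4,0,0,0],[8.5,-12,-9.6,-4,0,0,0],[8.5,-16,-12.8,-4,0,0,0],[8.5,-20,-16,-4,0,0,0],[8.5,-24,-19.2,-4,0,0,0],[8.5,-28,-22.4,-4,0,0,0],[8.5,-32,-25.6,-4,0,0,0],[8.5,-36,-28.8,-4,0,0,0],[8.5,-40,-32,-4,0,0,0]]

```text
time: 1.1
eef_pos: [0.4643, 0.2578, 0.2712]
tool_rot: [0.129, 0.992, -0.0, -0.0]
contact_force: [0.7, 1.2, 0.5]
finger_gap: 0.0851
gripper_force: 0.0
```

Run:
```python
from h import *
s=state();Rt=R.from_quat(s["tool_rot"]);print(s["eef_pos"],s["tool_rot"],s["joint_positions"],s["time"])
g=np.array([.5315,.163,.270]);print("shift cm",Rt.inv().apply(g-s["eef_pos"])*100)
```

```text
[0.464308   0.25777047 0.27121606] [ 1.28918515e-01  9.91655184e-01 -4.11318208e-05 -1.02556130e-04] [-0.68935921  0.32733545  0.13009295  1.75868144 -0.04794017  1.05885212
  0.76964455] 1.1
shift cm [-8.91901987 -7.44401568  0.1206904 ]
```

Request:
apply_moves:
  targets:
    - [[8.5,-4,-3.2,0,0,0,0],[8.5,-7.2,-6.1,0,0,0,0],[8.5,-7.2,-6.1,0,0,0,0],[8.5,-7.2,-6.1,0,0,0,0],[8.5,-7.2,-6.1,0,0,0,0]]

```text
time: 1.6
eef_pos: [0.5169, 0.1834, 0.271]
tool_rot: [0.128, 0.992, 0.0, -0.0]
contact_force: [-0.6, 0.8, 0.3]
finger_gap: 0.0853
gripper_force: 0.0
```

Run:
```python
from h import *
m=camera_model("wrist");p,d=snapshot("wrist");s=state();Rt=R.from_quat(s["tool_rot"]);print(s["eef_pos"],s["contact_force"])
cv2.imwrite("pics/w1.png",p)
P,uv=cloud(m,d,0,640,0,400);z=P[:,2];near=np.hypot(P[:,0]-.53,P[:,1]-.163)<.13
K=near&(z>.216)&(z<.228)&(np.hypot(P[:,0]-.532,P[:,1]-.163)<.025);print("knobtop",P[K].mean(0),P[K].min(0),P[K].max(0),K.sum())
k=near&(z>.137)&(z<.15);r=np.hypot(P[:,0]-.524,P[:,1]-.160);k&=(r>.055)&(r<.082);print("rim",circ(P[k]),k.sum())
g=np.r_[P[K].mean(0)[:2],.184];print("shift cm",Rt.inv().apply(g-s["eef_pos"])*100)
```

```text
[0.51677361 0.18373169 0.27110366] [ 0.12661493 -0.54507488  0.18074329]
knobtop [0.53013179 0.16461648 0.22129511] [0.5205945  0.15375534 0.21615407] [0.5413252  0.17474472 0.22345715] 785
rim [0.52267804 0.16177632 0.0663373 ] 6636
shift cm [-1.78410139 -1.5124694   8.70851392]
```

View pics/w1.png

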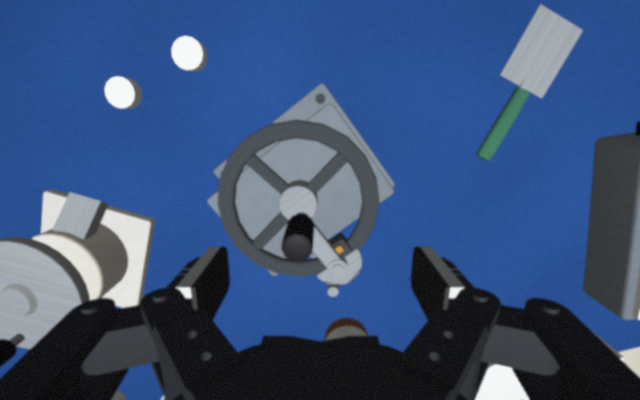

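Wrist view: knob at (297,245), rim centre (298,203), mill at the left edge. This matches the fixed-camera estimates, so I centre over the knob and descend.

Request:
apply_moves:
  targets:
    - [[8.5,-1.8,-1.5,2,0,0,0],[8.5,-1.8,-1.5,5,0,0,0],[8.5,-1.8,-1.5,7.5,0,0,0],[8.5,-1.8,-1.5,8.7,0,0,0],[8.5,-1.8,-1.5,8.7,0,0,0],[8.5,-1.8,-1.5,8.7,0,0,0]]

```text
time: 2.25
eef_pos: [0.5314, 0.1639, 0.1851]
tool_rot: [0.128, 0.992, 0.0, 0.0]
contact_force: [0.2, 0.5, -0.1]
finger_gap: 0.085
gripper_force: 0.0
```

Request:
apply_moves:
  targets:
    - [[4,0,0,0,0,0,0],[3,0,0,0,0,0,0],[2.6,0,0,0,0,0,0],[2.4,0,0,0,0,0,0],[2,0,0,0,0,0,0],[1.5,0,0,0,0,0,0],[1.5,0,0,0,0,0,0],[1.5,0,0,0,0,0,0]]
  force: 30

```text
time: 3.05
eef_pos: [0.5313, 0.1632, 0.1846]
tool_rot: [0.129, 0.992, 0.0, 0.0]
contact_force: [-1.4, -0.1, 5.7]
finger_gap: 0.0212
gripper_force: 29.2
```

Run:
```python
from h import *
s=state();Rt=R.from_quat(s["tool_rot"]);print(s["eef_pos"],s["contact_force"],s["finger_gap"],s["gripper_force"],s["time"])
y=np.radians(21.6)
W=lambda p:np.r_[np.array([[np.cos(y),-np.sin(y)],[np.sin(y),np.cos(y)]])@p,0]
for t in np.arange(0,3.15,np.pi/20): print(round(t,2),np.round(Rt.inv().apply(W(52*np.array([1-np.cos(t),np.sin(t)])))/10,2))
```

```text
[0.53128511 0.16323738 0.18460914] [-1.3832697  -0.12662687  5.66586052] 0.0212042961554721 29.206652641296387 3.05
0.0 [0. 0. 0.]
0.16 [0.43 0.69 0.  ]
0.31 [0.75 1.44 0.  ]
0.47 [0.95 2.24 0.  ]
0.63 [1.02 3.05 0.  ]
0.79 [0.96 3.86 0.  ]
0.94 [0.77 4.66 0.  ]
1.1 [0.47 5.41 0.  ]
1.26 [0.05 6.11 0.  ]
1.41 [-0.48  6.74  0.  ]
1.57 [-1.1   7.27  0.  ]
1.73 [-1.79  7.7   0.  ]
1.88 [-2.54  8.02  0.  ]
2.04 [-3.33  8.22  0.  ]
2.2 [-4.15  8.29  0.  ]
2.36 [-4.96  8.23  0.  ]
2.51 [-5.75  8.04  0.  ]
2.67 [-6.51  7.74  0.  ]
2.83 [-7.21  7.32  0.01]
2.98 [-7.83  6.79  0.01]
3.14 [-8.37  6.18  0.01]
```

Request:
apply_moves:
  targets:
    - [[1.5,0.43,0.69,0,0,0,0],[1.5,0.75,1.44,0,0,0,0],[1.5,0.95,2.24,0,0,0,0],[1.5,1.02,3.05,0,0,0,0],[1.5,0.96,3.86,0,0,0,0],[1.5,0.96,3.86,0,0,0,0]]

```text
time: 3.65
eef_pos: [0.5323, 0.2039, 0.1846]
tool_rot: [0.129, 0.992, 0.0, 0.0]
contact_force: [-0.9, 0.5, 6.3]
finger_gap: 0.0211
gripper_force: 29.4
```

Request:
apply_moves:
  targets:
    - [[1.5,-0.19,0.8,0,0,0,0],[1.5,-0.49,1.55,0,0,0,0],[1.5,-0.91,2.25,0,0,0,0],[1.5,-1.44,2.88,0,0,0,0],[1.5,-2.06,3.41,0,0,0,0],[1.5,-2.75,3.84,0,0,0,0],[1.5,-3.5,4.16,0,0,0,0],[1.5,-3.5,4.16,0,0,0,0]]

```text
time: 4.45
eef_pos: [0.5778, 0.2342, 0.1846]
tool_rot: [0.129, 0.992, 0.0, 0.001]
contact_force: [1.1, 0.2, 5.8]
finger_gap: 0.0211
gripper_force: 29.4
```

Request:
apply_moves:
  targets:
    - [[1.5,-0.79,0.2,0,0,0,0],[1.5,-1.61,0.27,0,0,0,0],[1.5,-2.42,0.21,0,0,0,0],[1.5,-3.21,0.02,0,0,0,0],[1.5,-3.97,-0.28,0,0,0,0],[1.5,-4.67,-0.7,0,0,0,0],[1.5,-5.29,-1.23,0,0,0,0],[1.5,-5.83,-1.84,0,0,0,0],[1.5,-5.83,-1.84,0,0,0,0]]

```text
time: 5.35
eef_pos: [0.6289, 0.1996, 0.1845]
tool_rot: [0.13, 0.992, -0.0, 0.0]
contact_force: [-0.4, -0.7, 6.5]
finger_gap: 0.0214
gripper_force: 29.5
```

Run:
```python
from h import *
s=state();Rt=R.from_quat(s["tool_rot"]);e=s["eef_pos"];print(e,s["contact_force"],s["finger_gap"],s["time"])
K0=np.array([.5313,.1632]);D=e[:2]-K0;y=np.arctan2(D[1],D[0]);print("chord",np.hypot(*D),np.degrees(y))
C=K0-.008*D/np.hypot(*D);a0=y
for t in np.arange(0,1.70,.06):
    g=np.r_[C+.112*np.array([np.cos(a0-t),np.sin(a0-t)]),e[2]];print(round(t,2),np.round(Rt.inv().apply(g-e)*100,2)[:2],np.round(g[:2],3))
```

```text
[0.62892458 0.19958145 0.18452309] [-0.38244315 -0.70248277  6.49885129] 0.02141361097750337 5.35
chord 0.1041833457250774 20.4387589382502
0.0 [ 0.01 -0.01] [0.629 0.2  ]
0.06 [-0.36 -0.57] [0.631 0.193]
0.12 [-0.7  -1.15] [0.633 0.187]
0.18 [-1.   -1.75] [0.634 0.18 ]
0.24 [-1.26 -2.37] [0.635 0.173]
0.3 [-1.49 -3.  ] [0.636 0.167]
0.36 [-1.68 -3.64] [0.636 0.16 ]
0.42 [-1.84 -4.3 ] [0.636 0.153]
0.48 [-1.95 -4.96] [0.635 0.147]
0.54 [-2.02 -5.63] [0.634 0.14 ]
0.6 [-2.05 -6.3 ] [0.633 0.133]
0.66 [-2.04 -6.97] [0.631 0.127]
0.72 [-1.99 -7.64] [0.628 0.121]
0.78 [-1.91 -8.31] [0.626 0.114]
0.84 [-1.78 -8.97] [0.623 0.108]
0.9 [-1.61 -9.62] [0.62  0.103]
0.96 [ -1.4  -10.26] [0.616 0.097]
1.02 [ -1.16 -10.88] [0.612 0.091]
1.08 [ -0.88 -11.49] [0.608 0.086]
1.14 [ -0.56 -12.08] [0.603 0.081]
1.2 [ -0.21 -12.66] [0.598 0.077]
1.26 [  0.18 -13.21] [0.593 0.072]
1.32 [  0.6  -13.73] [0.588 0.068]
1.38 [  1.05 -14.23] [0.582 0.065]
1.44 [  1.53 -14.7 ] [0.576 0.061]
1.5 [  2.03 -15.15] [0.57  0.058]
1.56 [  2.56 -15.56] [0.564 0.056]
1.62 [  3.12 -15.94] [0.558 0.054]
1.68 [  3.7  -16.28] [0.551 0.052]
```

Request:
apply_moves:
  targets:
    - [[1.5,-0.36,-0.57,0,0,0,0],[1.5,-0.7,-1.15,0,0,0,0],[1.5,-1.0,-1.75,0,0,0,0],[1.5,-1.26,-2.37,0,0,0,0],[1.5,-1.49,-3.0,0,0,0,0]]

```text
time: 5.85
eef_pos: [0.6356, 0.1688, 0.1846]
tool_rot: [0.129, 0.992, 0.001, 0.001]
contact_force: [3.0, 1.7, 4.0]
finger_gap: 0.0214
gripper_force: 29.5
```

Request:
apply_moves:
  targets:
    - [[1.5,-0.19,-0.64,0,0,0,0],[1.5,-0.35,-1.3,0,0,0,0],[1.5,-0.46,-1.96,0,0,0,0],[1.5,-0.53,-2.63,0,0,0,0],[1.5,-0.56,-3.3,0,0,0,0],[1.5,-0.55,-3.97,0,0,0,0],[1.5,-0.5,-4.64,0,0,0,0],[1.5,-0.42,-5.31,0,0,0,0],[1.5,-0.29,-5.97,0,0,0,0]]

```text
time: 6.75
eef_pos: [0.6231, 0.1086, 0.1846]
tool_rot: [0.13, 0.992, -0.0, 0.001]
contact_force: [4.8, -0.3, 4.4]
finger_gap: 0.0211
gripper_force: 29.4
```

Request:
apply_moves:
  targets:
    - [[1.5,0.17,-0.65,0,0,0,0],[1.5,0.38,-1.29,0,0,0,0],[1.5,0.62,-1.91,0,0,0,0],[1.5,0.9,-2.52,0,0,0,0],[1.5,1.22,-3.11,0,0,0,0],[1.5,1.57,-3.69,0,0,0,0],[1.5,1.96,-4.24,0,0,0,0],[1.5,2.38,-4.76,0,0,0,0],[1.5,2.83,-5.26,0,0,0,0],[1.5,3.31,-5.73,0,0,0,0]]

```text
time: 7.75
eef_pos: [0.5757, 0.0611, 0.1846]
tool_rot: [0.13, 0.992, -0.001, 0.001]
contact_force: [2.9, -3.3, 5.0]
finger_gap: 0.0212
gripper_force: 29.5
```

Request:
apply_moves:
  targets:
    - [[1.5,0.5,-0.45,0,0,0,0],[1.5,1.03,-0.86,0,0,0,0],[1.5,1.59,-1.24,0,0,0,0],[1.5,2.0,-1.48,0,0,0,0],[1.5,2.17,-1.58,0,0,0,0],[1.5,2.17,-1.58,0,0,0,0],[1.5,2.17,-1.58,0,0,0,0]]

```text
time: 8.45
eef_pos: [0.5567, 0.0536, 0.1851]
tool_rot: [0.129, 0.992, 0.001, 0.006]
contact_force: [25.8, 1.3, -11.7]
finger_gap: 0.0212
gripper_force: 30.2
```

Run:
```python
from h import *
s=state();e=s["eef_pos"];print(e,s["contact_force"])
C=np.array([.5238,.1604]);v=e[:2]-C;print(np.hypot(*v),np.radians(20.44)-np.arctan2(v[1],v[0]))
```

```text
[0.55666421 0.05356273 0.1850908 ] [ 25.76549665   1.25468205 -11.72921453]
0.11177771856820537 1.6291178777359443
```

Request:
apply_moves:
  targets:
    - [[1.5,-0.15,0.1,0,0,0,0],[1.5,-0.25,0.15,0,0,0,0],[1.5,-0.25,0.15,0,0,0,0],[1.5,-0.25,0.15,0,0,0,0]]

```text
time: 8.85
eef_pos: [0.5572, 0.0536, 0.1849]
tool_rot: [0.129, 0.992, 0.0, 0.004]
contact_force: [17.0, -0.5, -5.5]
finger_gap: 0.0214
gripper_force: 31.0
```

Request:
apply_moves:
  targets:
    - [[1.5,-0.3,0,0,0,0,0],[1.5,-0.3,0,0,0,0,0],[1.5,-0.3,0,0,0,0,0],[2.5,-0.3,0,0,0,0,0],[3.5,-0.3,0,0,0,0,0],[5.0,-0.3,0,0,0,0,0],[5.0,-0.3,0,0,0,0,0],[5.0,-0.3,0,0,0,0,0]]

```text
time: 9.65
eef_pos: [0.5558, 0.0535, 0.1841]
tool_rot: [0.129, 0.992, -0.0, -0.0]
contact_force: [0.5, 0.0, 0.3]
finger_gap: 0.0501
gripper_force: 0.0
```

Request:
apply_moves:
  targets:
    - [[5.0,-0.3,0,-2,0,0,0],[5.0,-0.3,0,-5,0,0,0],[5.0,-0.3,0,-9,0,0,0],[5.0,-0.3,0,-12,0,0,0],[5.0,5,0,-13,0,0,0],[5.0,10,2,-13,0,0,0],[5.0,10,2,-13,0,0,0]]

```text
time: 10.35
eef_pos: [0.4606, 0.1013, 0.3149]
tool_rot: [0.127, 0.992, 0.001, -0.001]
contact_force: [-0.2, 0.4, -0.8]
finger_gap: 0.0504
gripper_force: 0.0
```

Run:
```python
from h import *
s=state();print(s["eef_pos"],s["contact_force"],s["time"])
for n,box in(("top",(180,360,120,290)),("side",(200,420,180,370))):
    m=camera_model(n);p,d=snapshot(n);cv2.imwrite(f"pics/{n}2.png",p)
    P,uv=cloud(m,d,*box);z=P[:,2];K=P[(z>.217)&(z<.226)&(np.hypot(P[:,0]-.556,P[:,1]-.054)<.04)];print(n,len(K),K.mean(0) if len(K) else 0)
    if len(K):
        v=K.mean(0)[:2]-[.5238,.1604];print(np.hypot(*v),np.radians(20.9)-np.arctan2(v[1],v[0]))
```

```text
[0.46062305 0.10125415 0.3148975 ] [-0.23062015  0.37508761 -0.84655537] 10.35
top 115 [0.55918928 0.052286   0.22298773]
0.11375868729873524 1.6192295945147621
side 0 0
```

View pics/top2.png

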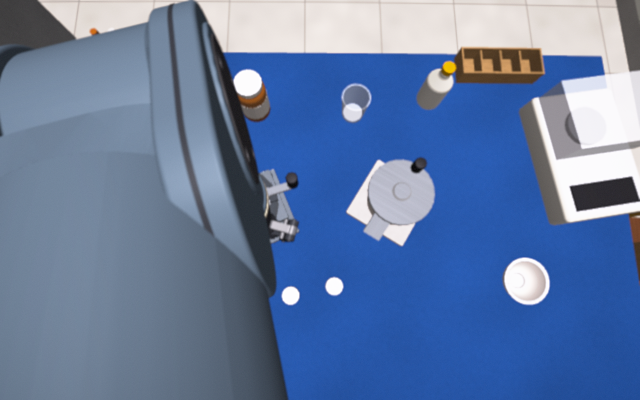

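View pics/side2.png

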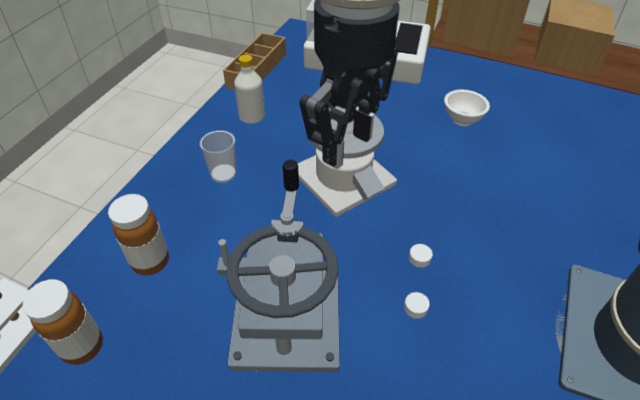

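Side view: the crank points straight out, with its knob at (291,175) and the wheel turned. Top view: the knob is at (292,181), and the mill knob at (420,165) has not moved. The gripper is clear of everything.

```bash
python3 -c "
from rig import *
print(close_job())"
```

```text
the job is handed in; nothing more can be done
None
```

The press is closed and the job handed in: the crank is latched straight out, the wheel is turned clockwise against its stop, the gripper has let go, and the mill was not touched. It took about 10 s of the 51 s allowed.

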